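# Clear the X-ray cassette and lay the step wedge on it

## Robot

A 6-joint arm with a two-finger parallel gripper is mounted at the origin on the work surface. World frame = base frame: x ahead of the robot, y to its left, z up, the work surface at z = 0. Lengths are in m, angles in degrees, forces in N, time in s.
With the tool pointing down it reaches from about 0.4 to 0.825 m from the base axis. Payload 7 kg.
Tool frame: the origin (TCP) lies on the centre line of the jaws, within the pads' length; the fingertips stand 22 mm ahead of it and the grasp point (between the pads) lies 3 mm ahead of it; z points along the fingers, y is the line along which they close (so a half turn about z gives the same grasp; the last joint's range is limited). The gripper opens to 88 mm and grips with 3 to 60 N. Pads are 19 mm wide; open, the fingers measure 130 mm over their backs; the gripper's body (78 mm by 193 mm) begins 47 mm behind the grasp point.
Start: joints at [84.517, 20.546, 0.682, 0, -70.136, -16.507], TCP at [0.253, 0.626, 0.249] pointing down, gripper open.
Joint ranges: [-176.03, 176.03], [-82.01, 121.73], [-58.28, 71.71], [-173.87, 95.51], [-174.79, -0.11], [-173.66, 173.66]. Speed limits (degrees/s): [136.94, 136.94, 172.46, 180, 180, 180].

## Interface

Orientations are given as [roll, pitch, yaw] about the fixed x, y, z axes, in that order (R = Rz(yaw) Ry(pitch) Rx(roll)).
In Python, from plant import get_state, cams, r gives the robot as it stands.
- The arm moves only by the tool apply_moves, never from a script. Its argument "targets" is a list of rows, each an object with "dp": the shift along the world's x, y, z in m, a list of three; "yaw": the turn about the world's z in degrees. In form: [{"dp": [x, y, z], "yaw": yaw}, ...]. A call has 1 to 20 rows; each row is the pose to reach, as a shift and turn from the pose commanded when the call began; what a row does not reach only later rows make up. A row lasts 1/12 s, in which the tool goes at most 41.7 mm and 7.16 degrees, less where a joint would pass 70% of its speed; a pose out of reach is approached as far as the arm can. A call with a gripper value outside its range is refused whole. "grip" is the gripper command: -1 is fully open, 1 is shut, values between are in proportion, set as the call begins (left out, the last holds). The fingers move at their own pace and stop on an object; "squeeze" is the grip in N (left out, the last holds). Time passes only in rows, so rows that repeat a pose let the fingers close. It gives the time, the measured TCP pose, the force, the opening and the grip force at its end, in the units of the state.
- get_state(): the state, without advancing time (a new reading comes with each control period).
- cams.capture(name): name is "scene" or "side" or "wrist"; returns a dict with "image" (420x560x3 uint8, red, green, blue), "range_z" (420x560 float32, m along the optical axis (not along the pixel's ray), 0 where there is no reading), "fx", "fy", "cx", "cy" (pixels), "k1" (the pictures are not rectified: a ray, as slopes to the right and down, at radius r is drawn at 1 + k1 r^2 times it, then the intrinsics apply), "R" (3x3) and "t" (3): a world point X has camera coordinates R X + t; the wrist camera has in their place "T_tool_cam" (4x4, takes a point from camera to tool coordinates, whose origin is the TCP and whose axes are the flange's). Camera axes: x right, y down, z forward; pixel columns grow to the right and rows downward; lengths in m; the calibration is good to about 2 mm. A picture is of the moment at which its call begins: read the wrist's pose just before it.
- r.close_job(): hands the job in; it is judged then, once.
The state is a dict: "time_s": time; "joints": joint angles; "qd": joint speeds; "joint_torque": joint torques, N m; "tcp_pos": TCP position; "eef_rot": TCP orientation; "contact_force": force on the tool from outside, world axes, zero at the start; "moment": the same for the moment, N m; "gripper_width": finger opening in m; "gripper_force": force on a finger pad.
Only numpy, scipy, OpenCV 4.12 (cv2) and the standard library are available. Lean on these libraries where they do the work, as an engineer would, in place of code of your own. Each camera call takes 0.05 s, during which the arm holds its last target. There are 200 camera calls.

## Task

A small white bottle has been left standing on the X-ray cassette. First move that bottle off to the steel tray and stand it upright there; then lay the stepped aluminium wedge flat, steps up, on the middle of the cassette, lengthwise along the cassette's long centre line (either end may point either way). Set both down without dropping them.

Things in the scene. Friction and masses are not known exactly. Their poses are not given: they have to be found in the camera images.
- bottle: closed white plastic bottle, loose, upright, round: body 42 mm in diameter from 0 to 76 mm above its base, then a shoulder narrowing to a 27 mm wide cap; 104 mm high in all, about 0.12 kg. It stands on the cassette near the middle. Origin: centre of its base, z up. A bystander bottle of the same kind stands on the bare desk.
- wedge: bare aluminium step wedge, loose, lying flat with steps up: 80 mm long (its x), 30 mm wide (its y), five equal steps of 16 mm that rise towards +x: 6, 12, 18, 24 and 30 mm high; about 0.12 kg, balance point 11 mm from the middle towards the thick end. Origin: centre of its 80 x 30 mm underside, z up. A bystander bar of the same length and width but a level 12 mm height, without steps, lies near it; which of the two lies nearer the robot varies.
- cassette: flat X-ray cassette lying on the desk, fixed, does not shift: 240 mm long (its x), 180 mm wide (its y), 15 mm thick; black top in a grey frame with two thin white centre lines that cross in the middle. Origin: centre of its underside, z up; the top is at 15 mm.
- tray: shallow open steel tray on the desk, fixed: 160 mm (its x) by 120 mm (its y) outside, walls 4 mm thick and 20 mm high, floor about 4 mm thick, empty. Origin: centre of its underside, z up.

How it is judged (in metres and radians):
On the way, in this order (a step that is already met when the one before it is completed fails the run):
1. the bottle stands upright and released on the floor of the tray (x of bottle in the frame of tray between -0.06 and 0.06 m and y of bottle in the frame of tray between -0.042 and 0.042 m and z of bottle in the frame of tray below 0.012 m and angle between bottle's own z axis and vertical below 0.17 rad and contact force between bottle and the fingers below 0.1 N), for 0.2 s.
2. the wedge lies flat on the middle of the cassette, lengthwise, released (horizontal distance between wedge and cassette below 0.02 m and angle between the x axis of wedge and the x axis of cassette, either way round below 0.2 rad and z of wedge in the frame of cassette below 0.019 m and angle between wedge's own z axis and vertical below 0.1 rad and contact force between wedge and the fingers below 0.1 N), for 0.2 s.
At the end, for the whole second after the job is handed in: The bottle stands upright (within 10 degrees) on the floor of the tray, anywhere inside its walls; the wedge lies flat, steps up, on the cassette with its centre within 20 mm of the cassette's middle and its length within 11 degrees of the cassette's long centre line, either way round; both at rest (x of bottle in the frame of tray between -0.06 and 0.06 m and y of bottle in the frame of tray between -0.042 and 0.042 m and z of bottle in the frame of tray below 0.012 m and angle between bottle's own z axis and vertical below 0.17 rad and horizontal distance between wedge and cassette below 0.02 m and angle between the x axis of wedge and the x axis of cassette, either way round below 0.2 rad and z of wedge in the frame of cassette below 0.019 m and angle between wedge's own z axis and vertical below 0.1 rad and linear speed of each of bottle, wedge below 0.02 m/s); the robot touches nothing.
It fails at once if the bottle is dropped (falls free by more than about 18 mm) (contact force between bottle and anything else below 0.01 N and linear speed of bottle above 0.6 m/s).
It fails at once if the wedge is dropped (falls free by more than about 18 mm) (contact force between wedge and anything else below 0.01 N and linear speed of wedge above 0.6 m/s).
It also fails if it takes over 56 s, if anything falls off the work surface, if the arm or the gripper's body presses on something with over 40 N, if the wrist force passes 120 N, or if a joint passes its speed limit or range.

## Working session

There is one attempt and no reset: what is moved stays moved. The work goes in short steps, Python scripts to look and compute and a tool call to move; the robot and the scene stay as the last step left them, time stands still between calls to the robot, and variables do not carry over. Pictures are saved under pics/ and viewed, at most 10 in all, crops included, and the job is handed in when it is done.

Besides the shell and the picture viewer there is one more tool, called after "Emit:" by a JSON object that holds its "api" and its "payload", one argument or row to a line. apply_moves: Moves the arm, as the interface text tells. Its arguments: {"type":"object","properties":{"targets":{"type":"array","items":{"type":"object","properties":{"dp":{"type":"array","items":{"type":"number"}},"yaw":{"type":"number"}}}},"grip":{"type":"number"},"squeeze":{"type":"number"}},"required":["targets"]}

```bash
mkdir -p pics; cat > h.py <<'E'
import numpy as np, cv2
from plant import get_state, cams, r
def cap(n):
    c=cams.capture(n); return c
def world(c,uv,z=None):
    uv=np.atleast_2d(uv).astype(float)
    d=(uv-[c['cx'],c['cy']])/[c['fx'],c['fy']]
    s=d.copy()
    for _ in range(20): s=d/(1+c['k1']*(s**2).sum(1,keepdims=True))
    rays=np.c_[s,np.ones(len(s))]; R=np.array(c['R']);t=np.array(c['t'])
    C=-R.T@t; D=rays@R
    if z is None:
        zz=c['range_z'][uv[:,1].astype(int),uv[:,0].astype(int)]
        return C+D*zz[:,None]
    return C+D*((z-C[2])/D[:,2])[:,None]
def cloud(c):
    h,w=c['range_z'].shape
    u,v=np.meshgrid(np.arange(w),np.arange(h))
    P=world(c,np.c_[u.ravel(),v.ravel()]).reshape(h,w,3)
    P[c['range_z']<=0]=np.nan
    return P
E
python3 - <<'E'
from h import *
print(get_state())
ims=[]
for n in('scene','side'):
    c=cap(n);np.savez('%s.npz'%n,**c)
    cv2.imwrite('pics/%s.png'%n,c['image'][:,:,::-1])
    print(n,-np.array(c['R']).T@c['t'])
E
```

```text
{'time_s': 0.0, 'joints': array([ 8.45171373e+01,  2.05896462e+01,  6.34009982e-01, -2.15868594e-02,
       -7.01359532e+01, -1.65092913e+01]), 'qd': array([-0.00666832, -0.03085443,  0.04729294, -0.04289889, -0.00635732,
        0.01855732]), 'joint_torque': array([ 2.09843631e-03, -5.82705474e+01,  2.93064952e+01,  6.99726373e+00,
        7.04070000e-03, -1.56944425e-04]), 'tcp_pos': array([0.25259128, 0.62546352, 0.24764003]), 'eef_rot': array([ 1.79906419e+02, -6.57317942e-03, -2.19994998e+01]), 'contact_force': array([-0.86485828,  0.42761891,  0.11061547]), 'moment': array([ 0.02358991,  0.01046186, -0.03265738]), 'gripper_force': 0.0, 'gripper_width': 0.08816883311181084}
scene [ 1.15609714 -0.34003718  0.57851429]
side [0.4948774  0.60185024 0.70038925]
```

View pics/scene.png

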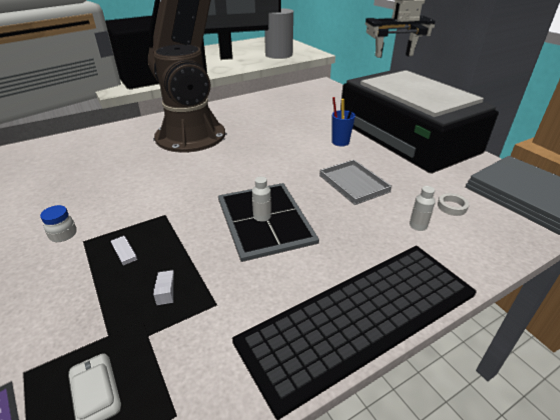

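View pics/side.png

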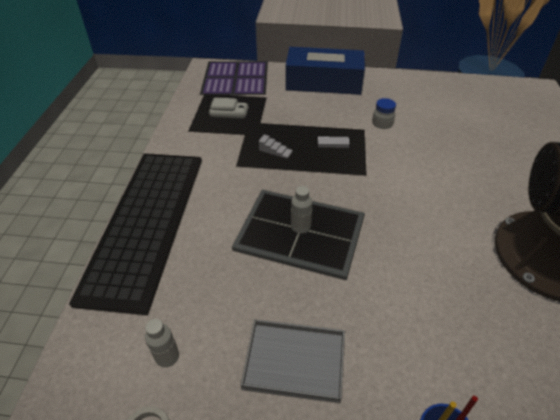

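The scene view shows the bottle on the cassette at (262,200), the tray at (355,181), the wedge at (164,288) and the flat bar at (123,250). In the side view they are at (302,212), (295,360), (275,147) and (333,142).

```bash
python3 - <<'E'
from h import *
D={}
for n in('scene','side'):
    c=dict(np.load(n+'.npz'));c={k:(v if v.ndim else float(v)) for k,v in c.items()};D[n]=(c,cloud(c))
# side: hand corners as sanity
def rect(P): 
    (x,y),(a,b),t=cv2.minAreaRect(P[:,:2].astype(np.float32)*1000); return np.round([x,y,a,b,t],1)
boxes={'scene':dict(cass=(210,175,325,262),tray=(315,155,395,207),wedge=(145,262,182,312),bar=(105,230,142,270)),
'side':dict(cass=(230,180,370,278),tray=(238,315,350,402),wedge=(250,128,296,165),bar=(312,130,356,152))}
for n,(c,P) in D.items():
    print(n,'desk z',np.nanmedian(P[150:170,420:440,2]) )
    for k,(a,b,e,f) in boxes[n].items():
        Q=P[b:f,a:e].reshape(-1,3);I=c['image'][b:f,a:e].reshape(-1,3).astype(int)
        ok=np.isfinite(Q[:,2])
        if k=='cass':
            s=ok&(Q[:,2]>.008)&(Q[:,2]<.022); print(k,rect(Q[s]),np.median(Q[s,2]))
            s=ok&(Q[:,2]>.035)&(Q[:,2]<.085); 
            print(' bottle mean/min/max',Q[s].mean(0).round(4),Q[s].min(0).round(4),Q[s].max(0).round(4))
            s=ok&(Q[:,2]>.085); (x,y),r_=cv2.minEnclosingCircle(Q[s,:2].astype(np.float32));print(' cap',x,y,r_,Q[s,2].max())
            s=ok&(Q[:,2]>.11); print(' captop',Q[s].mean(0),s.sum())
        elif k=='tray':
            s=ok&(Q[:,2]>.012)&(Q[:,2]<.03); print(k,rect(Q[s]),Q[s,2].max())
        else:
            s=ok&(Q[:,2]>.004)&(I.min(1)>60)
            print(k,s.sum(),rect(Q[s]),Q[s,2].max())
            W=Q[s];
            for lo,hi in((.004,.009),(.009,.015),(.015,.021),(.021,.027),(.027,.035)):
                m=(W[:,2]>lo)&(W[:,2]<hi)
                if m.sum():print('   ',lo,m.sum(),W[m].mean(0).round(4))
E
```

```text
scene desk z 0.04291302812034237
cass [534.1  53.6 299.  250.8  78. ] 0.01596622386486246
 bottle mean/min/max [ 0.5397 -0.0198  0.0606] [ 0.5156 -0.0346  0.0352] [0.548  0.0073 0.085 ]
 cap 0.5280443429946899 -0.013552602380514145 0.02014993131160736 0.12199460103221865
 captop [ 0.52955258 -0.0141185   0.11775199] 100
tray [512.8 279.9 123.2 164.   88.1] 0.02330606507112365
wedge 553 [ 611.  -275.5   30.    83.4   70.5] 0.03308890377377183
    0.004 101 [ 0.6069 -0.2711  0.0069]
    0.009 99 [ 0.6118 -0.275   0.0123]
    0.015 116 [ 0.6243 -0.2781  0.0184]
    0.021 97 [ 0.6315 -0.2835  0.0246]
    0.027 140 [ 0.6411 -0.2854  0.0303]
bar 405 [ 464.  -321.6   83.3   30.     4.4] 0.016588538418981003
    0.004 33 [ 0.4989 -0.3211  0.0064]
    0.009 367 [ 0.4678 -0.3216  0.0127]
    0.015 5 [ 0.4631 -0.3225  0.0156]
side desk z -0.00032409958804080485
cass [524.4  -3.4 182.6 240.1  78. ] 0.01435028978273356
 bottle mean/min/max [0.5235 0.0047 0.0607] [ 0.5032 -0.0101  0.0352] [0.5444 0.0116 0.085 ]
 cap 0.5241134762763977 -0.009976985864341259 0.02127241902053356 0.1211491375837409
 captop [ 0.5242603  -0.00872029  0.11717608] 139
tray [510.7 280.9 122.1 161.2  88.3] 0.02337399157454456
wedge 334 [ 609.5 -274.2   36.3   83.    70.4] 0.03254630476551468
    0.004 65 [ 0.5851 -0.2627  0.0062]
    0.009 88 [ 0.6019 -0.2695  0.0118]
    0.015 63 [ 0.6145 -0.2735  0.018 ]
    0.021 67 [ 0.6268 -0.2794  0.0236]
    0.027 51 [ 0.6394 -0.2839  0.0293]
bar 273 [ 463.5 -320.7   79.9   35.2    6.6] 0.015210680639294871
    0.004 35 [ 0.4616 -0.3106  0.0075]
    0.009 237 [ 0.4634 -0.3201  0.0114]
    0.015 1 [ 0.4356 -0.32    0.0152]
```

Emit:
{"api": "apply_moves", "payload": {
  "targets": [
    {"dp": [0.01,-0.02,0],"yaw": 0},
    {"dp": [0.023,-0.055,0],"yaw": 0},
    {"dp": [0.038,-0.09,0],"yaw": 0},
    {"dp": [0.053,-0.125,0],"yaw": 0},
    {"dp": [0.068,-0.16,0],"yaw": 0},
    {"dp": [0.083,-0.195,0],"yaw": 0},
    {"dp": [0.098,-0.23,0],"yaw": 0},
    {"dp": [0.113,-0.265,0],"yaw": 0},
    {"dp": [0.128,-0.3,0],"yaw": 0},
    {"dp": [0.143,-0.335,0],"yaw": 0},
    {"dp": [0.158,-0.37,0],"yaw": 0},
    {"dp": [0.173,-0.405,0],"yaw": 0},
    {"dp": [0.188,-0.44,0],"yaw": 0},
    {"dp": [0.203,-0.475,0],"yaw": 0},
    {"dp": [0.218,-0.51,0],"yaw": 0},
    {"dp": [0.233,-0.545,0],"yaw": 0},
    {"dp": [0.247,-0.58,0],"yaw": 0},
    {"dp": [0.26,-0.61,0],"yaw": 0},
    {"dp": [0.269,-0.631,0],"yaw": 0},
    {"dp": [0.2715,-0.638,0],"yaw": 0}
  ],
  "grip": -1
}}

```text
time_s: 1.77
tcp_pos: [0.5248, -0.0149, 0.248]
eef_rot: [179.9, 0.0, -22.1]
contact_force: [-0.1, -0.1, 0.2]
gripper_width: 0.0876
gripper_force: 0.0
```

Emit:
{"api": "apply_moves", "payload": {
  "targets": [
    {"dp": [0,0,0],"yaw": 0},
    {"dp": [0,0,0],"yaw": 0},
    {"dp": [0,0,0],"yaw": 0}
  ]
}}

```text
time_s: 2.02
tcp_pos: [0.5239, -0.0115, 0.2485]
eef_rot: [-180.0, 0.0, -22.0]
contact_force: [-0.9, -0.1, -0.5]
gripper_width: 0.0873
gripper_force: 0.0
```

```bash
python3 - <<'E'
from h import *
from scipy.spatial.transform import Rotation as Ro
s=get_state();print(s['tcp_pos'],s['eef_rot'],s['joints'],s['time_s'])
c=cap('wrist');cv2.imwrite('pics/w1.png',c['image'][:,:,::-1])
T=np.eye(4);T[:3,:3]=Ro.from_euler('xyz',s['eef_rot'],degrees=True).as_matrix();T[:3,3]=s['tcp_pos']
M=np.linalg.inv(T@c['T_tool_cam']);c['R']=M[:3,:3];c['t']=M[:3,3]
P=cloud(c);Q=P.reshape(-1,3);Q=Q[np.isfinite(Q[:,2])]
W=Q[(Q[:,2]>.1)&(Q[:,2]<.13)&(np.hypot(Q[:,0]-.525,Q[:,1]+.012)<.05)]
print(len(W),W.mean(0),cv2.minEnclosingCircle(W[:,:2].astype(np.float32)),np.median(W[:,2]))
C=Q[(Q[:,2]>.009)&(Q[:,2]<.02)];print(cv2.minAreaRect(C[:,:2].astype(np.float32)*1000))
E
```

```text
[ 0.52391958 -0.01148062  0.2484536 ] [-1.79997192e+02  1.61206153e-02 -2.19690536e+01] [ 2.02043280e+01  6.29213867e+00 -1.82060137e+01 -1.41792061e-02
 -6.55119106e+01  4.78324965e+01] 2.0167
969 [ 0.52698388 -0.01335702  0.11629665] ((0.5254883766174316, -0.012749223038554192), 0.013490372337400913) 0.11725405330573996
((565.5640258789062, -24.53173828125), (645.7633666992188, 308.59234619140625), 67.05077362060547)
```

View pics/w1.png

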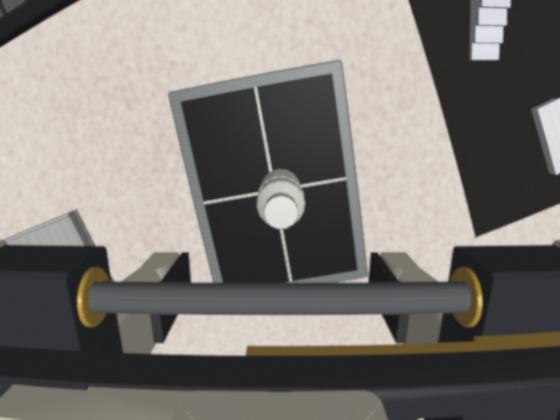

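The wrist view shows the cap at (281,210) between the fingers. Its fitted radius is 13.5 mm, which matches the given cap size. Lowering now.

Emit:
{"api": "apply_moves", "payload": {
  "targets": [
    {"dp": [0.001,-0.001,-0.02],"yaw": 0},
    {"dp": [0.001,-0.001,-0.045],"yaw": 0},
    {"dp": [0.001,-0.001,-0.07],"yaw": 0},
    {"dp": [0.001,-0.001,-0.095],"yaw": 0},
    {"dp": [0.001,-0.001,-0.115],"yaw": 0},
    {"dp": [0.001,-0.001,-0.135],"yaw": 0},
    {"dp": [0.001,-0.001,-0.15],"yaw": 0},
    {"dp": [0.001,-0.001,-0.16],"yaw": 0},
    {"dp": [0.001,-0.001,-0.166],"yaw": 0},
    {"dp": [0.001,-0.001,-0.166],"yaw": 0},
    {"dp": [0.001,-0.001,-0.166],"yaw": 0}
  ]
}}

```text
time_s: 2.98
tcp_pos: [0.5256, -0.0127, 0.083]
eef_rot: [-180.0, -0.0, -21.9]
contact_force: [1.4, 0.8, 0.4]
gripper_width: 0.0875
gripper_force: 0.0
```

Emit:
{"api": "apply_moves", "payload": {
  "targets": [
    {"dp": [0,0,0],"yaw": 0},
    {"dp": [0,0,0],"yaw": 0},
    {"dp": [0,0,0],"yaw": 0},
    {"dp": [0,0,0],"yaw": 0},
    {"dp": [0,0,0],"yaw": 0},
    {"dp": [0,0,0],"yaw": 0},
    {"dp": [0,0,0],"yaw": 0},
    {"dp": [0,0,0],"yaw": 0},
    {"dp": [0,0,0],"yaw": 0},
    {"dp": [0,0,0],"yaw": 0},
    {"dp": [0,0,0],"yaw": 0},
    {"dp": [0,0,0],"yaw": 0}
  ],
  "grip": 1,
  "squeeze": 15
}}

```text
time_s: 3.98
tcp_pos: [0.5253, -0.0131, 0.0826]
eef_rot: [180.0, -0.0, -22.0]
contact_force: [0.3, 0.3, 0.9]
gripper_width: 0.0413
gripper_force: 15.0
```

Emit:
{"api": "apply_moves", "payload": {
  "targets": [
    {"dp": [0,0,0.005],"yaw": 0},
    {"dp": [0,0,0.015],"yaw": 0},
    {"dp": [0,0,0.03],"yaw": 0},
    {"dp": [0,0.005,0.045],"yaw": 0},
    {"dp": [-0.001,0.015,0.055],"yaw": 0},
    {"dp": [-0.002,0.03,0.06],"yaw": 0},
    {"dp": [-0.003,0.05,0.06],"yaw": 0},
    {"dp": [-0.004,0.073,0.06],"yaw": 0},
    {"dp": [-0.005,0.097,0.06],"yaw": 0},
    {"dp": [-0.006,0.121,0.06],"yaw": 0},
    {"dp": [-0.007,0.145,0.06],"yaw": 0},
    {"dp": [-0.008,0.169,0.06],"yaw": 0},
    {"dp": [-0.009,0.193,0.06],"yaw": 0},
    {"dp": [-0.01,0.217,0.06],"yaw": 0},
    {"dp": [-0.011,0.24,0.06],"yaw": 0},
    {"dp": [-0.012,0.26,0.06],"yaw": 0},
    {"dp": [-0.013,0.277,0.06],"yaw": 0},
    {"dp": [-0.014,0.288,0.06],"yaw": 0},
    {"dp": [-0.014,0.293,0.06],"yaw": 0},
    {"dp": [-0.014,0.293,0.06],"yaw": 0}
  ]
}}

```text
time_s: 5.65
tcp_pos: [0.5111, 0.2806, 0.1426]
eef_rot: [180.0, 0.0, -21.9]
contact_force: [-0.0, 1.1, -1.4]
gripper_width: 0.0413
gripper_force: 15.0
```

Emit:
{"api": "apply_moves", "payload": {
  "targets": [
    {"dp": [0,0,-0.01],"yaw": 0},
    {"dp": [0,0,-0.025],"yaw": 0},
    {"dp": [0,0,-0.04],"yaw": 0},
    {"dp": [0,0,-0.052],"yaw": 0},
    {"dp": [0,0,-0.06],"yaw": 0},
    {"dp": [0,0,-0.064],"yaw": 0},
    {"dp": [0,0,-0.067],"yaw": 0},
    {"dp": [0,0,-0.069],"yaw": 0},
    {"dp": [0,0,-0.069],"yaw": 0},
    {"dp": [0,0,-0.069],"yaw": 0}
  ]
}}

```text
time_s: 6.48
tcp_pos: [0.5115, 0.28, 0.074]
eef_rot: [-180.0, -0.0, -22.0]
contact_force: [0.7, 0.8, -0.5]
gripper_width: 0.0415
gripper_force: 15.0
```

Emit:
{"api": "apply_moves", "payload": {
  "targets": [
    {"dp": [0,0,-0.001],"yaw": 0},
    {"dp": [0,0,-0.0015],"yaw": 0},
    {"dp": [0,0,-0.0015],"yaw": 0},
    {"dp": [0,0,-0.0015],"yaw": 0}
  ]
}}

```text
time_s: 6.82
tcp_pos: [0.5113, 0.28, 0.0722]
eef_rot: [-180.0, -0.0, -22.0]
contact_force: [-0.1, 1.2, -1.4]
gripper_width: 0.0421
gripper_force: 15.0
```

Emit:
{"api": "apply_moves", "payload": {
  "targets": [
    {"dp": [0,0,-0.001],"yaw": 0},
    {"dp": [0,0,-0.001],"yaw": 0},
    {"dp": [0,0,-0.001],"yaw": 0},
    {"dp": [0,0,-0.001],"yaw": 0}
  ]
}}

```text
time_s: 7.15
tcp_pos: [0.5115, 0.2801, 0.0716]
eef_rot: [-180.0, -0.0, -22.0]
contact_force: [-1.8, 0.0, 5.9]
gripper_width: 0.0415
gripper_force: 15.0
```

Touching down (about 6 N). Releasing.

Emit:
{"api": "apply_moves", "payload": {
  "targets": [
    {"dp": [0,0,0],"yaw": 0},
    {"dp": [0,0,0],"yaw": 0},
    {"dp": [0,0,0],"yaw": 0},
    {"dp": [0,0,0],"yaw": 0},
    {"dp": [0,0,0],"yaw": 0},
    {"dp": [0,0,0],"yaw": 0},
    {"dp": [0,0,0],"yaw": 0},
    {"dp": [0,0,0],"yaw": 0}
  ],
  "grip": -1
}}

```text
time_s: 7.82
tcp_pos: [0.5113, 0.2799, 0.071]
eef_rot: [180.0, 0.0, -22.0]
contact_force: [0.0, 0.3, 0.3]
gripper_width: 0.0858
gripper_force: 0.0
```

Emit:
{"api": "apply_moves", "payload": {
  "targets": [
    {"dp": [0,0,0.01],"yaw": 0},
    {"dp": [0,0,0.03],"yaw": 0},
    {"dp": [0,0,0.06],"yaw": 0},
    {"dp": [0,0,0.09],"yaw": 0},
    {"dp": [0,0,0.12],"yaw": 0},
    {"dp": [0,0,0.14],"yaw": 0},
    {"dp": [0,0,0.15],"yaw": 0}
  ]
}}

```text
time_s: 8.4
tcp_pos: [0.5123, 0.2806, 0.2255]
eef_rot: [-179.7, -0.2, -22.0]
contact_force: [0.6, -0.2, -1.3]
gripper_width: 0.0877
gripper_force: 0.0
```

Emit:
{"api": "apply_moves", "payload": {
  "targets": [
    {"dp": [0.004,-0.02,0.01],"yaw": 0},
    {"dp": [0.01,-0.055,0.02],"yaw": 0},
    {"dp": [0.016,-0.09,0.02],"yaw": 0},
    {"dp": [0.022,-0.125,0.02],"yaw": 0},
    {"dp": [0.028,-0.16,0.02],"yaw": 0},
    {"dp": [0.034,-0.195,0.02],"yaw": 0},
    {"dp": [0.04,-0.23,0.02],"yaw": 0},
    {"dp": [0.046,-0.265,0.02],"yaw": 0},
    {"dp": [0.053,-0.3,0.02],"yaw": 0},
    {"dp": [0.06,-0.335,0.02],"yaw": 0},
    {"dp": [0.067,-0.37,0.02],"yaw": 0},
    {"dp": [0.073,-0.405,0.02],"yaw": 0},
    {"dp": [0.079,-0.44,0.02],"yaw": 0},
    {"dp": [0.085,-0.475,0.02],"yaw": 0},
    {"dp": [0.09,-0.507,0.02],"yaw": 0},
    {"dp": [0.095,-0.535,0.02],"yaw": 0},
    {"dp": [0.099,-0.55,0.02],"yaw": 0},
    {"dp": [0.1,-0.555,0.02],"yaw": 0},
    {"dp": [0.1,-0.555,0.02],"yaw": 0},
    {"dp": [0.1,-0.555,0.02],"yaw": 0}
  ]
}}

```text
time_s: 10.07
tcp_pos: [0.611, -0.2746, 0.2407]
eef_rot: [-180.0, 0.0, -22.0]
contact_force: [0.5, -0.1, 0.5]
gripper_width: 0.0877
gripper_force: 0.0
```

```bash
python3 - <<'E'
from h import *
from scipy.spatial.transform import Rotation as Ro
def rect(P): return cv2.minAreaRect(P[:,:2].astype(np.float32)*1000)
s=get_state();print(s['tcp_pos'],s['eef_rot'],s['joints'],s['time_s'])
c=cap('wrist');cv2.imwrite('pics/w2.png',c['image'][:,:,::-1])
T=np.eye(4);T[:3,:3]=Ro.from_euler('xyz',s['eef_rot'],degrees=True).as_matrix();T[:3,3]=s['tcp_pos']
M=np.linalg.inv(T@c['T_tool_cam']);c['R']=M[:3,:3];c['t']=M[:3,3]
P=cloud(c);Q=P.reshape(-1,3);Q=Q[np.isfinite(Q[:,2])]
W=Q[(Q[:,2]>.004)&(Q[:,2]<.04)&(np.hypot(Q[:,0]-.61,Q[:,1]+.275)<.06)]
print(len(W),rect(W))
for lo in(.003,.009,.015,.021,.027):
    m=W[(W[:,2]>lo)&(W[:,2]<lo+.006)];print(lo,len(m),m.mean(0).round(4))
for n in('side','scene'):
    c=cap(n);cv2.imwrite('pics/%s2.png'%n,c['image'][:,:,::-1]);P=cloud(c);Q=P.reshape(-1,3);Q=Q[np.isfinite(Q[:,2])]
    C=Q[(Q[:,2]>.009)&(Q[:,2]<.021)&(np.hypot(Q[:,0]-.525,Q[:,1]+.004)<.17)];print(n,rect(C))
    B=Q[(np.hypot(Q[:,0]-.511,Q[:,1]-.28)<.06)&(Q[:,2]>.085)];print(cv2.minEnclosingCircle(B[:,:2].astype(np.float32)),B[:,2].max())
    # white centre lines
    im=c['image'];u=P.reshape(-1,3);g=im.reshape(-1,3).astype(int).min(1)
    a=np.deg2rad(-12);d=u[:,:2]-[.525,-.0035];X=d@[np.cos(a),np.sin(a)];Y=d@[-np.sin(a),np.cos(a)]
    thr=70 if n=='side' else 110
    ins=(abs(X)<.1)&(abs(Y)<.07)
    print(np.percentile(g[ins],[50,90,97,99]))
    k=ins&(g>np.percentile(g[ins],97))
    h=k&(abs(X)>.02)&(abs(Y)<.012);v=k&(abs(Y)>.02)&(abs(X)<.012)
    ph=np.polyfit(X[h],Y[h],1);pv=np.polyfit(Y[v],X[v],1)
    y0=(ph[0]*pv[1]+ph[1])/(1-ph[0]*pv[0]);x0=pv[0]*y0+pv[1]
    print('lines',h.sum(),v.sum(),'ang',-12+np.rad2deg(ph[0]),-12-np.rad2deg(pv[0]),'ctr',np.array([.525,-.0035])+x0*np.array([np.cos(a),np.sin(a)])+y0*np.array([-np.sin(a),np.cos(a)]))
E
```

```text
[ 0.61099861 -0.27457077  0.24073833] [-1.79991894e+02  4.43238771e-02 -2.20048993e+01] [-7.57034693e+00  2.03551340e+01 -6.25146451e-01 -2.02352645e-02
 -6.90606248e+01  7.55726829e+01] 10.0667
2021 ((610.34228515625, -276.4590148925781), (30.126558303833008, 80.24735260009766), 71.17644500732422)
0.003 269 [ 0.5829 -0.267   0.0049]
0.009 387 [ 0.5971 -0.2718  0.0106]
0.015 425 [ 0.6119 -0.2771  0.0167]
0.021 453 [ 0.6263 -0.282   0.0227]
0.027 487 [ 0.6406 -0.2867  0.0284]
side ((524.30078125, -4.094825744628906), (182.8799285888672, 240.33834838867188), 78.1224365234375)
((0.5103910565376282, 0.28292399644851685), 0.01808002032339573) 0.11127540255679336
[23.   36.   57.82 69.  ]
lines 41 64 ang -11.908390896507093 -12.01740648792769 ctr [ 0.52402916 -0.00563259]
scene ((526.3256225585938, -5.609825134277344), (180.06069946289062, 244.50091552734375), 77.97293853759766)
((0.5154849886894226, 0.276507705450058), 0.017415354028344154) 0.1108864233248088
[ 17.   35.  121.3 159.1]
lines 58 13 ang -11.961011797151547 -11.404814893990473 ctr [ 0.52520151 -0.00419746]
```

View pics/w2.png

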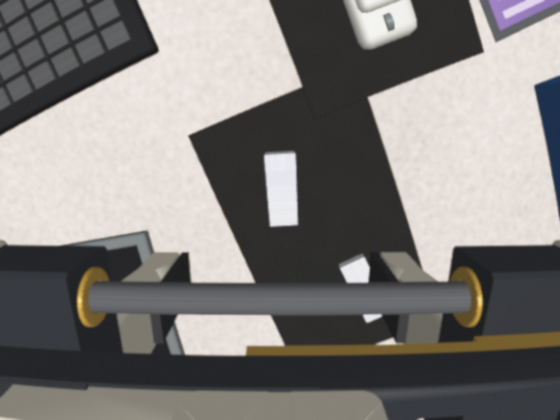

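View pics/side2.png

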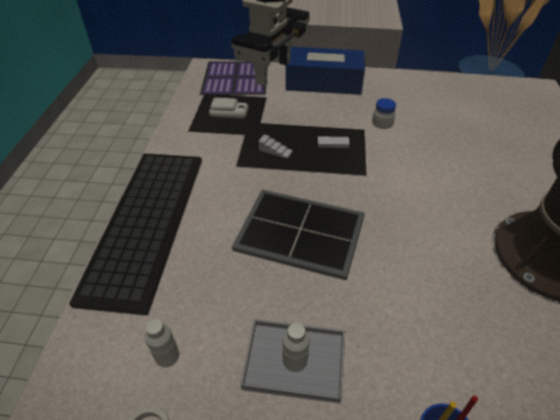

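The wrist view shows the wedge at (281,188), with the bar clear of the fingers' landing spots. The side view shows the bottle upright in the tray at (296,343).

Emit:
{"api": "apply_moves", "payload": {
  "targets": [
    {"dp": [0.01,-0.005,-0.02],"yaw": 3.2},
    {"dp": [0.01,-0.005,-0.045],"yaw": 3.2},
    {"dp": [0.01,-0.005,-0.075],"yaw": 3.2},
    {"dp": [0.01,-0.005,-0.105],"yaw": 3.2},
    {"dp": [0.01,-0.005,-0.135],"yaw": 3.2},
    {"dp": [0.01,-0.005,-0.16],"yaw": 3.2},
    {"dp": [0.01,-0.005,-0.18],"yaw": 3.2},
    {"dp": [0.01,-0.005,-0.195],"yaw": 3.2},
    {"dp": [0.01,-0.005,-0.205],"yaw": 3.2},
    {"dp": [0.01,-0.005,-0.212],"yaw": 3.2},
    {"dp": [0.01,-0.005,-0.215],"yaw": 3.2},
    {"dp": [0.01,-0.005,-0.215],"yaw": 3.2}
  ]
}}

```text
time_s: 11.22
tcp_pos: [0.6214, -0.2798, 0.0261]
eef_rot: [180.0, -0.0, -18.8]
contact_force: [-0.3, 0.6, 0.5]
gripper_width: 0.0875
gripper_force: 0.0
```

Emit:
{"api": "apply_moves", "payload": {
  "targets": [
    {"dp": [0,0,0],"yaw": 0},
    {"dp": [0,0,0],"yaw": 0},
    {"dp": [0,0,0],"yaw": 0},
    {"dp": [0,0,0],"yaw": 0},
    {"dp": [0,0,0],"yaw": 0},
    {"dp": [0,0,0],"yaw": 0},
    {"dp": [0,0,0],"yaw": 0},
    {"dp": [0,0,0],"yaw": 0},
    {"dp": [0,0,0],"yaw": 0},
    {"dp": [0,0,0],"yaw": 0},
    {"dp": [0,0,0],"yaw": 0},
    {"dp": [0,0,0],"yaw": 0},
    {"dp": [0,0,0],"yaw": 0},
    {"dp": [0,0,0],"yaw": 0}
  ],
  "grip": 1,
  "squeeze": 25
}}

```text
time_s: 12.38
tcp_pos: [0.6212, -0.2802, 0.026]
eef_rot: [180.0, 0.0, -18.8]
contact_force: [0.5, 0.1, 0.5]
gripper_width: 0.0302
gripper_force: 25.0
```

Emit:
{"api": "apply_moves", "payload": {
  "targets": [
    {"dp": [0,0,0.005],"yaw": 0},
    {"dp": [0,0,0.015],"yaw": 0},
    {"dp": [0,0,0.03],"yaw": 0},
    {"dp": [-0.002,0.005,0.045],"yaw": 0.5},
    {"dp": [-0.005,0.015,0.057],"yaw": 1},
    {"dp": [-0.01,0.03,0.065],"yaw": 1.5},
    {"dp": [-0.016,0.05,0.07],"yaw": 2},
    {"dp": [-0.023,0.073,0.07],"yaw": 2.5},
    {"dp": [-0.03,0.096,0.07],"yaw": 3},
    {"dp": [-0.037,0.119,0.07],"yaw": 3.5},
    {"dp": [-0.044,0.142,0.07],"yaw": 4},
    {"dp": [-0.051,0.165,0.07],"yaw": 4.5},
    {"dp": [-0.058,0.188,0.07],"yaw": 5},
    {"dp": [-0.065,0.21,0.07],"yaw": 5.5},
    {"dp": [-0.072,0.23,0.07],"yaw": 6},
    {"dp": [-0.078,0.248,0.07],"yaw": 6.4},
    {"dp": [-0.082,0.262,0.07],"yaw": 6.8},
    {"dp": [-0.0845,0.27,0.07],"yaw": 6.8},
    {"dp": [-0.0855,0.2735,0.07],"yaw": 6.8},
    {"dp": [-0.0855,0.2735,0.07],"yaw": 6.8}
  ]
}}

```text
time_s: 14.05
tcp_pos: [0.5354, -0.0057, 0.0965]
eef_rot: [-180.0, -0.0, -11.9]
contact_force: [-0.1, 0.3, -1.1]
gripper_width: 0.0299
gripper_force: 25.0
```

Emit:
{"api": "apply_moves", "payload": {
  "targets": [
    {"dp": [0,0,-0.01],"yaw": 0},
    {"dp": [0,0,-0.025],"yaw": 0},
    {"dp": [0,0,-0.038],"yaw": 0},
    {"dp": [0,0,-0.046],"yaw": 0},
    {"dp": [0,0,-0.05],"yaw": 0},
    {"dp": [0,0,-0.052],"yaw": 0},
    {"dp": [0,0,-0.053],"yaw": 0},
    {"dp": [0,0,-0.053],"yaw": 0},
    {"dp": [0,0,-0.053],"yaw": 0}
  ]
}}

```text
time_s: 14.8
tcp_pos: [0.5362, -0.0066, 0.0435]
eef_rot: [-180.0, -0.0, -12.0]
contact_force: [0.7, 0.3, -0.6]
gripper_width: 0.0296
gripper_force: 25.0
```

```bash
python3 - <<'E'
from h import *
c=cap('scene');cv2.imwrite('pics/p1.png',cv2.resize(c['image'][140:280,180:420,::-1],None,fx=3,fy=3))
E
```

```text
(no output)
```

View pics/p1.png

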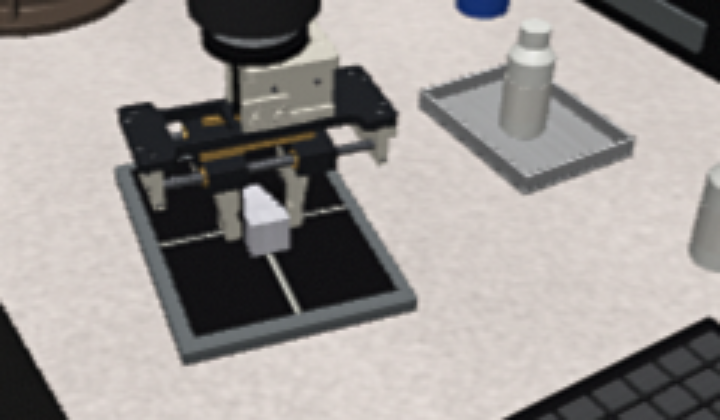

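The wedge is level in the fingers, over the crossing lines at crop (268,225), and the bottle stands in the tray at crop (527,85). Lowering the last 2–3 mm.

Emit:
{"api": "apply_moves", "payload": {
  "targets": [
    {"dp": [0,0,-0.001],"yaw": 0},
    {"dp": [0,0,-0.0018],"yaw": 0},
    {"dp": [0,0,-0.0022],"yaw": 0},
    {"dp": [0,0,-0.0022],"yaw": 0},
    {"dp": [0,0,-0.0022],"yaw": 0}
  ]
}}

```text
time_s: 15.27
tcp_pos: [0.5358, -0.0066, 0.041]
eef_rot: [-180.0, -0.0, -12.0]
contact_force: [-0.3, 1.0, -0.6]
gripper_width: 0.0297
gripper_force: 25.0
```

Emit:
{"api": "apply_moves", "payload": {
  "targets": [
    {"dp": [0,0,-0.0005],"yaw": 0},
    {"dp": [0,0,-0.0005],"yaw": 0},
    {"dp": [0,0,-0.0005],"yaw": 0}
  ]
}}

```text
time_s: 15.52
tcp_pos: [0.5358, -0.0066, 0.0409]
eef_rot: [-180.0, -0.0, -12.0]
contact_force: [-2.8, 1.3, 5.6]
gripper_width: 0.0297
gripper_force: 25.0
```

Emit:
{"api": "apply_moves", "payload": {
  "targets": [
    {"dp": [0,0,0],"yaw": 0},
    {"dp": [0,0,0],"yaw": 0},
    {"dp": [0,0,0],"yaw": 0},
    {"dp": [0,0,0],"yaw": 0},
    {"dp": [0,0,0],"yaw": 0},
    {"dp": [0,0,0],"yaw": 0},
    {"dp": [0,0,0],"yaw": 0},
    {"dp": [0,0,0],"yaw": 0},
    {"dp": [0,0,0],"yaw": 0},
    {"dp": [0,0,0],"yaw": 0}
  ],
  "grip": -1
}}

```text
time_s: 16.35
tcp_pos: [0.5358, -0.0066, 0.0404]
eef_rot: [180.0, -0.0, -12.0]
contact_force: [-0.6, 0.3, 0.1]
gripper_width: 0.0866
gripper_force: 0.0
```

Emit:
{"api": "apply_moves", "payload": {
  "targets": [
    {"dp": [0,0,0.01],"yaw": 0},
    {"dp": [0,0,0.03],"yaw": 0},
    {"dp": [0,0,0.06],"yaw": 0},
    {"dp": [0,0,0.09],"yaw": 0},
    {"dp": [0,0,0.12],"yaw": 0},
    {"dp": [0,0,0.15],"yaw": 0},
    {"dp": [0,0,0.18],"yaw": 0},
    {"dp": [0,0,0.2],"yaw": 0},
    {"dp": [0,0,0.2],"yaw": 0},
    {"dp": [0,0,0.2],"yaw": 0},
    {"dp": [0,0,0.2],"yaw": 0}
  ]
}}

```text
time_s: 17.27
tcp_pos: [0.5352, -0.0067, 0.2403]
eef_rot: [-180.0, 0.0, -12.0]
contact_force: [-0.1, -0.6, -0.8]
gripper_width: 0.0877
gripper_force: 0.0
```

```bash
python3 - <<'E'
from h import *
from scipy.spatial.transform import Rotation as Ro
s=get_state();print(s['tcp_pos'],s['time_s'],np.abs(s['qd']).max())
c=cap('wrist');cv2.imwrite('pics/w3.png',c['image'][:,:,::-1])
T=np.eye(4);T[:3,:3]=Ro.from_euler('xyz',s['eef_rot'],degrees=True).as_matrix();T[:3,3]=s['tcp_pos']
M=np.linalg.inv(T@c['T_tool_cam']);c['R']=M[:3,:3];c['t']=M[:3,3]
P=cloud(c);Q=P.reshape(-1,3);Q=Q[np.isfinite(Q[:,2])]
W=Q[(Q[:,2]>.0175)&(Q[:,2]<.06)&(np.hypot(Q[:,0]-.525,Q[:,1]+.004)<.06)]
print(len(W),cv2.minAreaRect(W[:,:2].astype(np.float32)*1000),W[:,2].max())
E
```

```text
[ 0.53520653 -0.00670623  0.24033153] 17.2667 1.041982559400363
2242 ((524.930908203125, -4.156736373901367), (29.982563018798828, 79.68618774414062), 77.86849212646484) 0.04575543142067551
```

View pics/w3.png

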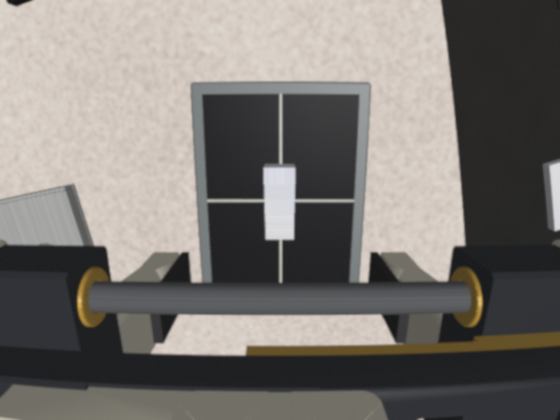

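The wedge lies centred at (280,201) on the crossing lines, along the long centre line.

```bash
python3 -c "
from plant import r
print(r.close_job())"
```

```text
the job is handed in; nothing more can be done
None
```

The bottle stands upright in the tray and the wedge lies flat, steps up, within about 1 mm of the cassette's middle along its long centre line; I handed the job in at about 17 s, and no verdict came back.

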